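# Set out the piled wares on their display boards

## Task

Take the little pile apart from the top, one thing at a time, leaving what lies below where it is until its turn: first the key fob onto the narrow strip board, then the sanding block onto the smaller rectangular board, and last the flat price block onto the large rectangular board. The jar now stands on the smaller rectangular board in the sanding block's way; it belongs upright on the round board. Centre each thing on its board and square with it, do not tip the jar over, and leave the round tower and the town house standing where they are.

Things in the scene. Friction and masses are not known exactly. Their poses are not given: they have to be found in the camera images.
- fob_mid (a point): Wooden key fob, a pale flat bar with round ends, 20 x 50 x 8 mm (x, y, z), loose, top of the pile: it lies flat on the sanding block. Point: its centre, 4 mm above its underside. y along its length, z up. Grasp across its 20 mm width.
- block_mid (a point): Sanding block, an oblong brown block, 39 x 65 x 28 mm (x, y, z), loose, middle of the pile: it lies flat on the price block. Point: its centre, 14 mm above its underside. y along its length, z up. Grasp across its 39 mm width; the wider price block under it begins at once below its underside.
- tag_mid (a point): Flat pale rectangular wooden price block with burnt marks on top, 56 x 82 x 8 mm (x, y, z), loose, bottom of the pile, lying on the table. Point: its centre, 4 mm above its underside. y along its length, z up. Grasp across its 56 mm width.
- jar_mid (a point): Turned pale wooden jar with a knob on its fixed lid, 47 mm in diameter, 73 mm tall (round body up to about 44 mm, then the lid's cap and the knob), loose; at the start it stands on small_board. Point: its centre, half-way up, 36.5 mm above its underside. z up, round about z. Grasp the body at about 30 mm above its underside.
- strip_board_top (a point): Narrow strip board for the key fob: fixed flat board of brown wood with a cork inlay, 34 x 64 x 10 mm (x, y, z), on the table. Point: centre of its upper face (10 mm above the table). y along its length, z up.
- small_board_top (a point): Smaller rectangular board for the sanding block: fixed, brown wood with a cork inlay, 55 x 81 x 10 mm (x, y, z). Point: centre of its upper face (10 mm above the table). y along its length, z up. The jar stands on it at the start.
- large_board_top (a point): Large rectangular board for the price block: fixed, brown wood with a cork inlay, 74 x 100 x 10 mm (x, y, z). Point: centre of its upper face (10 mm above the table). y along its length, z up.
- round_board_top (a point): Round board for the jar: fixed disc of brown wood with a cork inlay, 64 mm in diameter, 10 mm thick. Point: centre of its upper face (10 mm above the table). z up.
- tower_mid (a point): Bystander: pale toy round tower with a conical roof, 48 mm in diameter, 111 mm tall, loose, stands beyond the work. Point: its centre, half-way up. Leave it alone.
- house_mid (a point): Bystander: pale toy town house with a gable roof and a chimney, 47 x 43 x 109 mm, loose, stands beyond the work. Point: its centre, half-way up. Leave it alone.

How it is judged:
By the outcome, as a careful person would: the job done as asked, in the order asked, and still so for the second after the job is handed in, with the robot touching nothing.
It also fails if it takes over 120 s, if anything falls off the work surface, if the arm or the gripper's body presses on something with over 40 N, if the wrist force passes 120 N, or if a joint passes its speed limit or range.

## Robot

A 7-joint arm with a two-finger parallel gripper is mounted at the origin on a cart in front of the work surface, level with it; the furniture and walls round the work are solid. World frame = base frame: x ahead of the robot, y to its left, z up, the work surface at z = 0. Lengths are in m, angles in rad, forces in N, time in s.
With the tool pointing down it reaches from about 0.425 to 0.95 m from the base axis. Payload 4.7 kg.
Tool frame: the origin (TCP) lies between the finger pads; the fingertips stand 14 mm ahead of it and the grasp point (between the pads) lies 5 mm behind it; z points along the fingers, y is the direction in which the jaws open and shut (so a half turn about z gives the same grasp; the last joint's range is limited). The gripper opens to 87 mm and grips with 3 to 60 N. Pads are 19 mm wide; open, the fingers measure 117 mm over their backs; the gripper's body (75 mm by 190 mm) begins 51 mm behind the grasp point.
Start: joints at [-1.231, 0.469, -0.049, 1.532, 0.024, 1.141, -0.082], TCP at [0.243, 0.63, 0.237] pointing down, gripper open.
Joint ranges: [-2.59, 2.59], [-0.33, 1.99], [-1.39, 1.29], [0.1, 2.45], [-1.04, 4.18], [0.21, 1.99], [-2.66, 2.66]. Speed limits (rad/s): [2.57, 2.57, 3.14, 3.14, 3.14, 3.14, 3.14].

## Interface

Orientations are given as a unit quaternion [w, x, y, z].
In Python, from plant import arm gives the robot as it stands.
- The arm moves only by the tool apply_moves, never from a script. Its argument "series" is a list of rows, each a list of 2 entries, a list of its own where there are three numbers: the shift along the tool's x, y, z in mm, then the turn about the tool's z in degrees. A call has 1 to 10 rows; each row shifts and turns the commanded pose from where the row before left it, along the tool's axes as they then stand; what a row does not reach is not made up. A row lasts 1/8 s, in which the tool goes at most 62.5 mm and 10.7 degrees, less where a joint would pass 70% of its speed; a pose out of reach is approached as far as the arm can. A call with a gripper value outside its range is refused whole. "fingers" is the finger opening in mm, from 0 to 87, set as the call begins (left out, the last holds). The fingers move at their own pace and stop on an object; the grip force is fixed at half the most. Time passes only in rows, so rows that do not move let the fingers close. It gives the time, the measured TCP pose, the force and the opening at its end, in the units of the state.
- arm.sense(): the state, without advancing time (a new reading comes with each control period).
- arm.get_image(name): name is "scene" or "side" or "wrist"; returns the picture (420x560x3 uint8, red, green, blue); there is no depth.
- arm.camera_params(name): a dict with "vfov" (degrees; the focal length in pixels is half the picture's height over the tangent of half this angle, whatever the lens; pixels are square), "cx", "cy" (the principal point, pixels), "eye" and "attitude" of the camera in the world. Camera axes: x right, y down, z forward; pixel columns grow to the right and rows downward; lengths in m; the calibration is good to about 2 mm. A picture is of the moment at which its call begins: read the wrist's pose just before it. camera_params takes no time and is no camera call; for the wrist camera it gives the pose at the moment of the call.
- arm.close_job(): hands the job in, once; it reports no verdict.
The state is a dict: "clock": time; "joint_positions": joint angles; "joint_velocities": joint speeds; "joint_efforts": joint torques, N m; "ee_pos": TCP position; "eef_rot": TCP orientation; "force": force on the tool from outside, world axes, zero at the start; "wrist_torque": the same for the moment, N m; "gripper_width": finger opening in m.
Only numpy, scipy, OpenCV 4.12 (cv2) and the standard library are available. Lean on these libraries where they do the work, as an engineer would, in place of code of your own. Each camera call takes 0.05 s, during which the arm holds its last target. There are 200 camera calls.

## Working session

There is one attempt and no reset: what is moved stays moved. The work goes in short steps, Python scripts to look and compute and a tool call to move; the robot and the scene stay as the last step left them, time stands still between calls to the robot, and variables do not carry over. Pictures are saved under pics/ and viewed, on a budget of 14 in all, crops included, one or two more only if the job needs it, and the job is handed in when it is done.

Besides the shell and the picture viewer there is one more tool, called by a JSON object that holds its "method" and its "body". apply_moves: Moves the arm, as the interface text tells. Its arguments: {"type":"object","properties":{"series":{"type":"array","items":{"type":"array"}},"fingers":{"type":"number"}},"required":["series"]}

```bash
mkdir -p pics; ls; python3 - <<'E'
from plant import arm
import cv2
print(arm.sense())
for n in("scene","side","wrist"):
    print(n,arm.camera_params(n))
    cv2.imwrite(f"pics/{n}0.png",arm.get_image(n)[:,:,::-1])
E
```

```text
pics
{'clock': 0.0, 'joint_positions': array([-1.23089767,  0.46942753, -0.04864574,  1.53368463,  0.02410187,
        1.14099231, -0.0822975 ]), 'joint_velocities': array([ 0.00085268,  0.00046751,  0.00076773,  0.00014033, -0.00053152,
       -0.00083247,  0.00026899]), 'joint_efforts': array([ 1.72595965e-04, -5.07974410e+01, -8.07748991e-02, -2.36159420e+01,
       -6.14072685e-02,  3.75744898e-02,  1.64984313e-04]), 'ee_pos': array([0.24309024, 0.62909741, 0.23551288]), 'eef_rot': array([-1.52292353e-04,  1.83316659e-01,  9.83053445e-01, -9.50895197e-04]), 'force': array([-0.82094879, -0.44792494, -0.74866898]), 'wrist_torque': array([-0.01285841,  0.04872849,  0.0078265 ]), 'gripper_width': 0.08703504457913598}
scene {'vfov': 44.83086673338311, 'cx': 280.73737162561497, 'cy': 207.5036242744997, 'eye': array([-0.07611202,  0.75155795,  0.75383073]), 'attitude': array([ 0.15491935, -0.29250838,  0.83574545, -0.43814196])}
side {'vfov': 47.21739061212265, 'cx': 285.4991307593908, 'cy': 207.86455538780774, 'eye': array([ 0.17463642, -0.95976996,  0.70437994]), 'attitude': array([-0.47345171,  0.8594545 , -0.16843851,  0.09386114])}
wrist {'vfov': 71.82011631802717, 'cx': 283.3378253062139, 'cy': 207.17168737392885, 'eye': array([0.17143566, 0.65729974, 0.38374709]), 'attitude': array([0.11860024, 0.81609682, 0.55985463, 0.08051558])}
```

View pics/scene0.png

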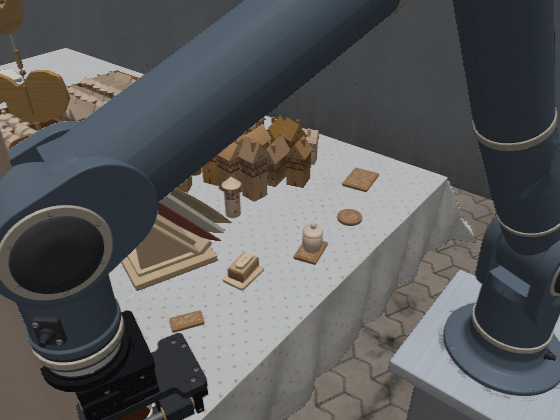

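View pics/side0.png

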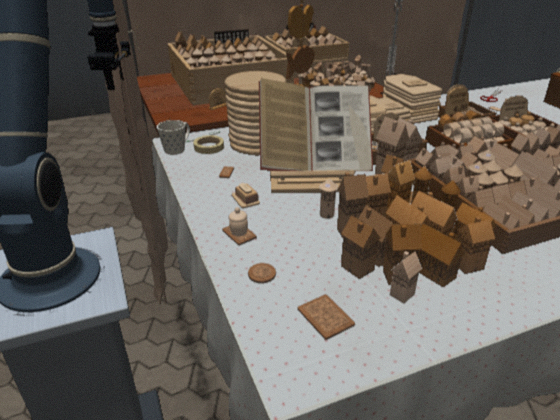

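View pics/wrist0.png

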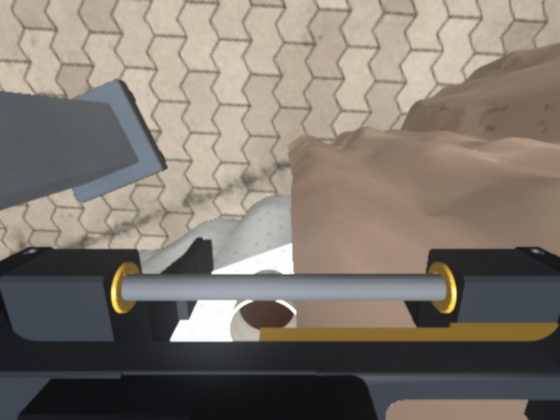

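Scene shows the strip board (187,321), pile (243,270), jar (312,240), round board (349,217), large board (361,179). Side shows the same at (227,172), (245,195), (238,222), (262,272), (326,317). The wrist view shows only the mug, the table edge and the floor.

```bash
cat > h.py <<'E'
from plant import arm
import numpy as np, cv2
from scipy.spatial.transform import Rotation as R
def rot(q): return R.from_quat([q[1],q[2],q[3],q[0]])
def ray(cp,uv):
    f=210/np.tan(np.radians(cp["vfov"]/2))
    d=rot(cp["attitude"]).apply([(uv[0]-cp["cx"])/f,(uv[1]-cp["cy"])/f,1]); return cp["eye"],d
def onz(cp,uv,z):
    e,d=ray(cp,uv); return e+d*(z-e[2])/d[2]
def proj(cp,P):
    f=210/np.tan(np.radians(cp["vfov"]/2))
    c=rot(cp["attitude"]).inv().apply(np.atleast_2d(P)-cp["eye"])
    return np.c_[cp["cx"]+f*c[:,0]/c[:,2],cp["cy"]+f*c[:,1]/c[:,2]]
def yaw(q):  # world heading of tool y (deg, mod 180), of tool x
    m=rot(q).as_matrix(); return np.degrees([np.arctan2(m[1,0],m[0,0]),np.arctan2(m[1,1],m[0,1])])
def tool(s,P): # shift in tool mm from measured pose to world point P
    return rot(s["eef_rot"]).inv().apply(np.array(P)-s["ee_pos"])*1000
E
python3 - <<'E'
from h import *
a=arm.camera_params("scene");b=arm.camera_params("side")
for n,u,v,z in [("strip",(187,321),(227,172),.01),("pileTop",(244,262),(245,188),.044),("jar base",(311,252),(239,235),.01),("round",(349,217),(262,272),.01),("large",(361,179),(326,317),.01),("tower base",(233,215),(328,215),0),("house base",(309,160),(403,296),0)]:
    print(n,onz(a,u,z).round(3),onz(b,v,z).round(3))
s=arm.sense();print(yaw(s["eef_rot"]));w=arm.camera_params("wrist")
print(rot(s["eef_rot"]).inv().apply(w["eye"]-s["ee_pos"]),(rot(s["eef_rot"]).inv()*rot(w["attitude"])).as_matrix().round(3))
E
```

```text
strip [0.499 0.328 0.01 ] [0.503 0.315 0.01 ]
pileTop [0.502 0.157 0.044] [0.507 0.144 0.044]
jar base [0.433 0.008 0.01 ] [ 0.437 -0.016  0.01 ]
round [ 0.439 -0.162  0.01 ] [ 0.442 -0.171  0.01 ]
large [ 0.51  -0.338  0.01 ] [ 0.513 -0.35   0.01 ]
tower base [0.682 0.002 0.   ] [ 0.69  -0.004  0.   ]
house base [ 0.698 -0.35   0.   ] [ 0.697 -0.347  0.   ]
[158.87341876  68.87341225]
[ 0.07701687  0.0001646  -0.14813193] [[ 0.    -0.959 -0.284]
 [ 1.     0.     0.   ]
 [-0.    -0.284  0.959]]
```

{"method": "apply_moves", "body": {"series": [[[-49,-24,4],0],[[-49,-24,4],0],[[-49,-24,4],0],[[-49,-25,4],0],[[-49,-25,4],0],[[-49,-25,4],0],[[-49,-24,4],0],[[-48,-24,4],0],[[0,0,0],0],[[0,0,0],0]]}}

```text
clock: 1.4
ee_pos: [0.5372, 0.3072, 0.2042]
eef_rot: [-0.001, 0.183, 0.983, 0.0]
force: [0.1, 1.3, -0.4]
gripper_width: 0.0869
```

```bash
cat > look.py <<'E'
import sys; from h import *
n=sys.argv[1]; s=arm.sense(); w=arm.camera_params("wrist"); im=arm.get_image("wrist")
cv2.imwrite(f"pics/{n}.png",im[:,:,::-1]); np.save(f"pics/{n}.npy",w,allow_pickle=True)
print(s["ee_pos"].round(4),yaw(s["eef_rot"]).round(1),s["joint_positions"].round(2),s["force"].round(1),s["clock"])
E
python3 look.py w1
```

```text
[0.5372 0.3072 0.2042] [158.9  68.9] [-0.64  0.4   0.07  1.71 -0.03  1.02  0.64] [ 0.1  1.3 -0.4] 1.4
```

{"method": "apply_moves", "body": {"series": [[[-16,-39,0],0],[[-16,-39,0],0],[[-16,-40,0],0],[[-16,-40,0],0],[[0,0,0],0],[[0,0,0],0]]}}

```text
clock: 2.2
ee_pos: [0.54, 0.1386, 0.2047]
eef_rot: [-0.0, 0.182, 0.983, 0.001]
force: [-0.1, -0.2, 0.5]
gripper_width: 0.0873
```

```bash
python3 look.py w2; python3 -c "
import cv2,numpy as np
cv2.imwrite('pics/m12.png',np.vstack([cv2.imread('pics/w%d.png'%i)[:290] for i in (1,2)]))"
```

```text
[0.54   0.1386 0.2047] [159.  69.] [-0.42  0.31  0.12  1.86 -0.04  0.98  0.92] [-0.1 -0.2  0.5] 2.2
```

View pics/m12.png

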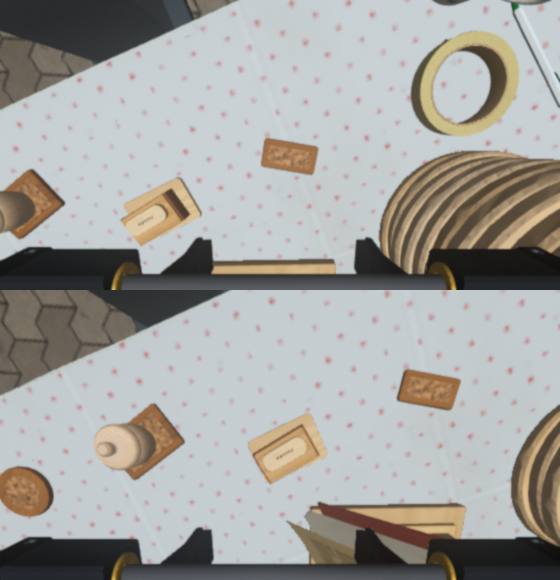

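w1: strip board centred (289,156), pile (160,211). w2 (lower half): strip (429,100), pile (288,160), jar on small board (150,150), round board (24,200).

```bash
cat >> h.py <<'E'
from scipy.optimize import minimize
def mask(im): # non-cloth: saturated pixels (im BGR)
    hsv=cv2.cvtColor(im,cv2.COLOR_BGR2HSV); m=((hsv[...,1]>75)&(hsv[...,0]<28)).astype(np.uint8)
    return cv2.morphologyEx(cv2.morphologyEx(m,2,np.ones((3,3))),3,np.ones((5,5)))
def comp(m,uv):
    n,l=cv2.connectedComponents(m); k=l[int(uv[1]),int(uv[0])]; return (l==k).astype(np.uint8) if k else None
def box(x,y,a,d,z0):
    c=np.array([[i*d[0]/2,j*d[1]/2,k] for i in(-1,1) for j in(-1,1) for k in (0,d[2])])
    return R.from_euler('z',a,degrees=True).apply(c)+[x,y,z0]
def disc(x,y,D,h,z0):
    t=np.linspace(0,2*np.pi,48); return np.vstack([np.c_[x+D/2*np.cos(t),y+D/2*np.sin(t),0*t+z0+k] for k in(0,h)])
def fitmask(cp,m,f,p0,S=4):
    M=cv2.resize(m,None,fx=S,fy=S,interpolation=cv2.INTER_NEAREST)
    def cost(p):
        r=np.zeros_like(M); h=cv2.convexHull(((proj(cp,f(p))+.5)*S-.5).astype(np.float32)).round().astype(np.int32)
        cv2.fillConvexPoly(r,h,1); return 1-(r&M).sum()/(r|M).sum()
    st=np.array([.008,.008,15][:len(p0)]); sim=np.vstack([p0]+[np.array(p0)+np.eye(len(p0))[i]*st[i] for i in range(len(p0))])
    q=minimize(cost,p0,method="Nelder-Mead",options=dict(initial_simplex=sim,xatol=1e-4,fatol=1e-4)); return q.x.round(4),round(1-q.fun,3)
E
python3 - <<'E'
from h import *
D={"strip":(.034,.064,.01)}
for n,uv in (("w1",(289,156)),("w2",(429,100))):
    w=np.load(f"pics/{n}.npy",allow_pickle=True).item(); im=cv2.imread(f"pics/{n}.png"); m=comp(mask(im),uv); print(m is not None and m.sum())
    print(min((fitmask(w,m,lambda p:box(*p,D["strip"],0),(.5,.32,a)) for a in (0,45,90,135)),key=lambda r:-r[1]))
w=np.load("pics/w2.npy",allow_pickle=True).item(); im=cv2.imread("pics/w2.png"); M=mask(im)
m=comp(M,(24,200)); print("round",fitmask(w,m,lambda p:disc(*p,.064,.01,0),(.44,-.167)))
cv2.imwrite("pics/c.png",np.hstack([cv2.resize(im[110:210,80:190],None,fx=3.6,fy=6,interpolation=2),cv2.resize(im[110:210,235:340],None,fx=3.8,fy=6,interpolation=2)]) if 0 else np.vstack([cv2.resize(im[105:205,85:195],None,fx=3,fy=3,interpolation=2),np.zeros((0,330,3),np.uint8)]))
cv2.imwrite("pics/c.png",cv2.resize(im[115:205,235:340],None,fx=6,fy=6,interpolation=2))
E
```

```text
1470
(array([  0.5044,   0.327 , 150.5679]), np.float64(0.897))
1773
(array([  0.5048,   0.3269, 150.1098]), np.float64(0.874))
round (array([ 0.4414, -0.1707]), np.float64(0.918))
```

View pics/c.png

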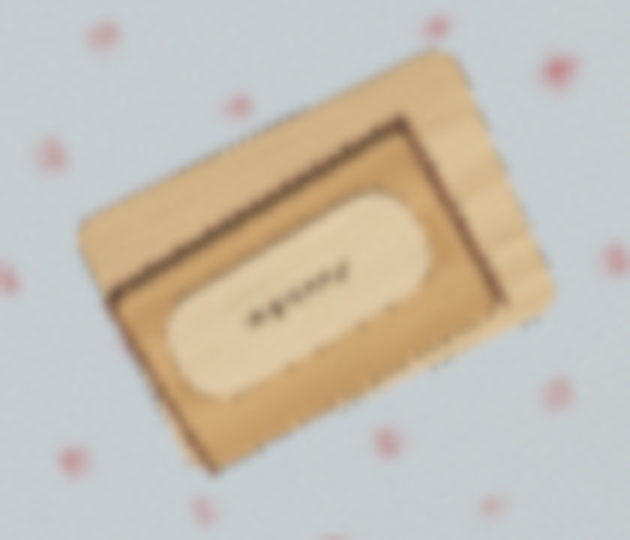

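The crop shows the three stacked items. The fob centre is near crop (299,294), block top-face corners are (115,310), (400,128), (500,303), (212,473), and tag corners are near (78,220), (450,48), (557,300), (190,468).

```bash
cat >> h.py <<'E'
def fitrect(cp,uvs,z): # 4 corners in order; returns centre, long-side heading, sides
    P=np.array([onz(cp,u,z)[:2] for u in uvs]); c=P.mean(0); e=[(P[1]-P[0]+P[2]-P[3])/2,(P[2]-P[1]+P[3]-P[0])/2]
    l=max(e,key=np.linalg.norm); return c.round(4),np.degrees(np.arctan2(l[1],l[0])).round(1)%180,[np.linalg.norm(x).round(4) for x in e]
E
python3 - <<'E'
from h import *
w=np.load("pics/w2.npy",allow_pickle=True).item()
g=lambda L:[(235+(x+.5)/6-.5,115+(y+.5)/6-.5) for x,y in L]
print(fitrect(w,g([(136,317),(382,177),(448,270),(190,420)]),.044),"fob")
print(fitrect(w,g([(115,310),(400,128),(500,303),(212,473)]),.036),"block")
print(fitrect(w,g([(72,220),(452,42),(562,303),(190,475)]),.008),"tag")
print("fob c",onz(w,g([(299,294)])[0],.044))
E
```

```text
(array([0.5086, 0.1503]), np.float64(98.9), [np.float64(0.0516), np.float64(0.0204)]) fob
(array([0.5123, 0.1523]), np.float64(100.6), [np.float64(0.0612), np.float64(0.0357)]) block
(array([0.5093, 0.1563]), np.float64(93.9), [np.float64(0.0814), np.float64(0.0553)]) tag
fob c [0.50879163 0.15233313 0.044     ]
```

{"method": "apply_moves", "body": {"series": [[[0,0,0],10],[[0,0,0],10],[[0,0,0],10],[[0,0,0],10],[[0,0,0],10],[[0,0,0],10],[[-6,-14,28],0],[[-6,-14,27],0],[[0,0,0],0],[[0,0,0],0]]}}

```text
clock: 3.5
ee_pos: [0.5158, 0.1219, 0.1505]
eef_rot: [0.0, 0.65, 0.76, 0.001]
force: [0.4, 0.1, -0.6]
gripper_width: 0.0869
```

```bash
python3 look.py w3; python3 -c "
import cv2,numpy as np
im=cv2.imread('pics/w3.png');cv2.imwrite('pics/c3.png',cv2.resize(im[100:290,180:400],None,fx=3,fy=3,interpolation=2))"
```

```text
[0.5158 0.1219 0.1505] [99.  9.] [-0.56  0.34  0.31  1.98 -0.13  0.84 -0.02] [ 0.4  0.1 -0.6] 3.5
```

View pics/c3.png

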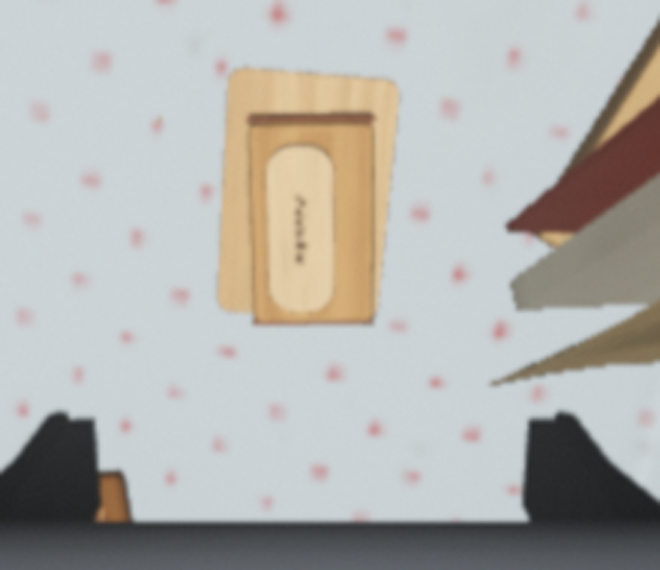

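The fob's axis runs (299,143)–(302,313) in the crop, with the block corners (252,123), (374,123), (373,320), (254,322). Book or cover edges reach in from the right at (495,383) and (507,228), so I'll triangulate those before bringing the gripper body near.

```bash
python3 - <<'E'
from h import *
w2=np.load("pics/w2.npy",allow_pickle=True).item();w3=np.load("pics/w3.npy",allow_pickle=True).item()
def tri(*o):
    A=np.zeros((3,3));b=np.zeros(3)
    for c,u in o:
        e,d=ray(c,u);d=d/np.linalg.norm(d);P=np.eye(3)-np.outer(d,d);A+=P;b+=P@e
    return np.linalg.solve(A,b).round(3)
print("tip",tri((w2,(288,232)),(w3,(345,228))),"maroon",tri((w2,(318,213)),(w3,(349,176))))
a=arm.camera_params("scene");b=arm.camera_params("side")
print("tray front",[onz(a,u,.01).round(3) for u in((137,285),(215,262))],[onz(b,u,.01).round(3) for u in((272,190),(340,190))])
print("book low corners if z=.02",[onz(b,u,.02).round(3) for u in((262,168),(310,180),(368,172))])
print("yellow edge w3 low",onz(w3,(361,181),.01))
g=lambda L:[(180+(x+.5)/3-.5,100+(y+.5)/3-.5) for x,y in L]
print(fitrect(w3,g([(266,143),(332,143),(335,313),(271,314)]),.044),"fob")
print(fitrect(w3,g([(250,123),(375,123),(374,322),(253,323)]),.036),"block")
print(fitrect(w3,g([(230,67),(399,80),(380,322),(217,311)]),.008),"tag")
E
```

```text
tip [0.556 0.137 0.115] maroon [0.559 0.168 0.085]
tray front [array([0.656, 0.325, 0.01 ]), array([0.58 , 0.169, 0.01 ])] [array([0.592, 0.161, 0.01 ]), array([0.773, 0.087, 0.01 ])]
book low corners if z=.02 [array([0.606, 0.282, 0.02 ]), array([0.71 , 0.157, 0.02 ]), array([0.894, 0.137, 0.02 ])]
yellow edge w3 low [0.59157832 0.15410431 0.01      ]
(array([0.5092, 0.152 ]), np.float64(100.2), [np.float64(0.0192), np.float64(0.051)]) fob
(array([0.5128, 0.1525]), np.float64(99.3), [np.float64(0.0375), np.float64(0.0613)]) block
(array([0.5101, 0.1561]), np.float64(95.2), [np.float64(0.0556), np.float64(0.0814)]) tag
```

```bash
python3 - <<'E'
from h import *
a=arm.get_image("scene")[:,:,::-1];b=arm.get_image("side")[:,:,::-1]
cv2.imwrite("pics/s1.png",a);cv2.imwrite("pics/d1.png",b)
A=cv2.resize(a[150:300,90:290],None,fx=4,fy=4,interpolation=2)[:,:400]
A=cv2.resize(a[140:300,110:310],None,fx=2,fy=2,interpolation=2);B=cv2.resize(b[70:220,200:390],None,fx=4,fy=4,interpolation=2)[:600]
cv2.imwrite("pics/cA.png",cv2.resize(a[140:300,100:310],None,fx=3.7,fy=3.7,interpolation=2));cv2.imwrite("pics/cB.png",B)
E
```

```text
(no output)
```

View pics/cA.png

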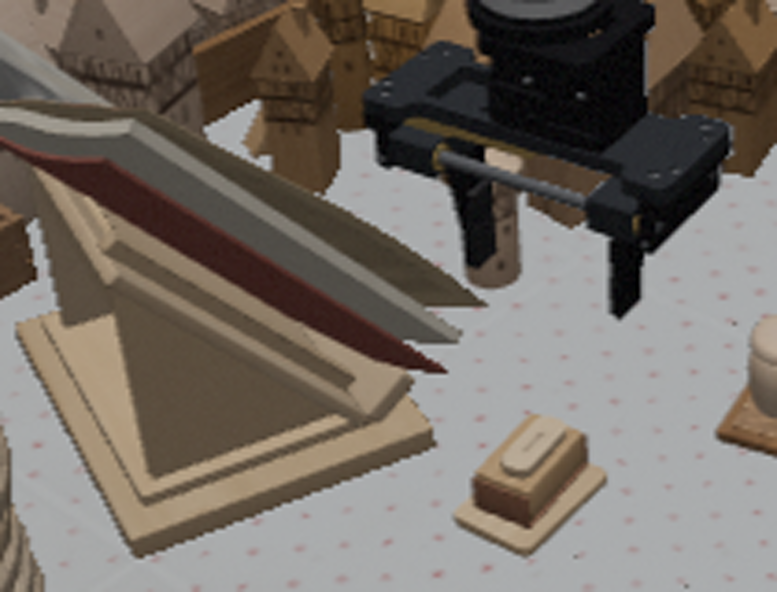

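View pics/cB.png

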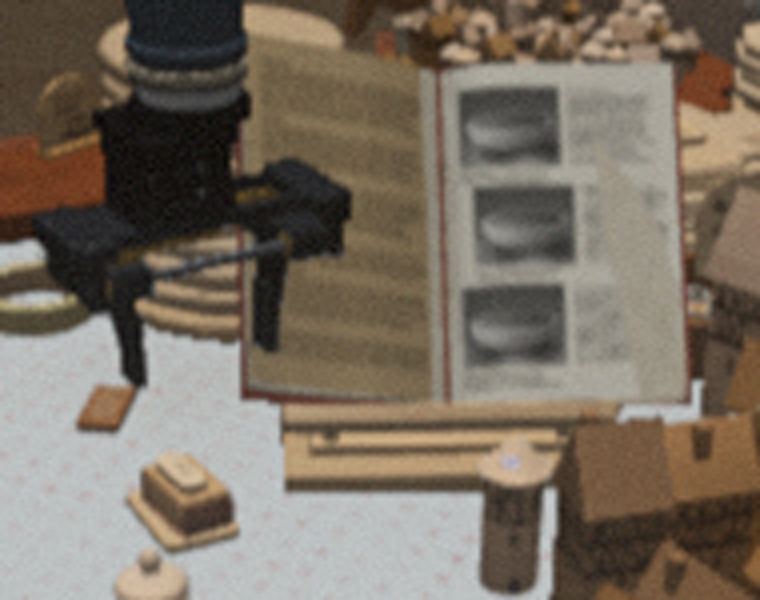

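Scene crop: the maroon cover corner at (447,372), page tips at (460,340) and (487,303), an easel behind, and the 190 mm gripper body lying along the jaw axis. Side crop: the cover's lower-left corner at (243,400).

```bash
python3 - <<'E'
from h import *
L=lambda n:np.load(f"pics/{n}.npy",allow_pickle=True).item()
w2,w3=L("w2"),L("w3");a=arm.camera_params("scene");b=arm.camera_params("side")
def tri(*o):
    A=np.zeros((3,3));v=np.zeros(3)
    for c,u in o:
        e,d=ray(c,u);d=d/np.linalg.norm(d);P=np.eye(3)-np.outer(d,d);A+=P;v+=P@e
    X=np.linalg.solve(A,v);return X.round(3),[(proj(c,X)[0]-u).round(1) for c,u in o]
sc=lambda x,y:(100+x/3.7,140+y/3.7); sd=lambda x,y:(200+x/4,70+y/4)
print("maroon",tri((a,sc(447,372)),(b,sd(243,400)),(w3,(349,176))))
print("grey",tri((a,sc(460,340)),(w3,(351,200))))
print("page",tri((a,sc(487,303)),(w3,(345,228))))
print("topleft?",onz(b,sd(243,40),.25))
E
```

```text
maroon (array([0.561, 0.166, 0.078]), [array([-0.7, -0. ]), array([-0.3,  0.1]), array([-0.6,  1.4])])
grey (array([0.562, 0.151, 0.092]), [array([-0.3,  0. ]), array([-0.8,  0.5])])
page (array([0.556, 0.134, 0.111]), [array([-0.8,  0.1]), array([-2.1,  1.6])])
topleft? [0.65456094 0.41203255 0.25      ]
```

Triangulation confirms it: the book's corners overhang at about x 0.556–0.561, y 0.134–0.166, z 0.08–0.11. With the jaws across the widths, the 190 mm body would strike the book. I'll grip the pile items lengthwise instead, which brings the body's edge to x≈0.547.

{"method": "apply_moves", "body": {"series": [[[0,0,0],-10],[[0,0,0],-10],[[0,0,0],-10],[[0,0,0],-10],[[0,0,0],-10],[[0,0,0],-10],[[0,0,0],-10],[[0,0,0],-10],[[0,0,0],-10],[[0,0,0],-1]]}}

```text
clock: 4.9
ee_pos: [0.5154, 0.1204, 0.1502]
eef_rot: [0.001, -0.085, 0.996, 0.0]
force: [-0.3, -0.6, -0.5]
gripper_width: 0.0872
```

{"method": "apply_moves", "body": {"series": [[[1,15,0],0],[[1,15,0],0],[[0,0,25],0],[[0,0,25],0],[[0,0,0],0],[[0,0,0],0]]}}

```text
clock: 5.65
ee_pos: [0.5079, 0.1504, 0.1003]
eef_rot: [0.001, -0.086, 0.996, 0.0]
force: [0.1, 0.6, -0.2]
gripper_width: 0.0871
```

```bash
python3 look.py w4; python3 -c "
import cv2,numpy as np
im=cv2.imread('pics/w4.png');cv2.imwrite('pics/c4.png',cv2.resize(im[110:300,150:410],None,fx=3,fy=3,interpolation=2))"
```

```text
[0.5079 0.1504 0.1003] [-170.1   99.9] [-0.34  0.4  -0.04  2.01  0.02  0.73  1.35] [ 0.1  0.6 -0.2] 5.65
```

View pics/c4.png

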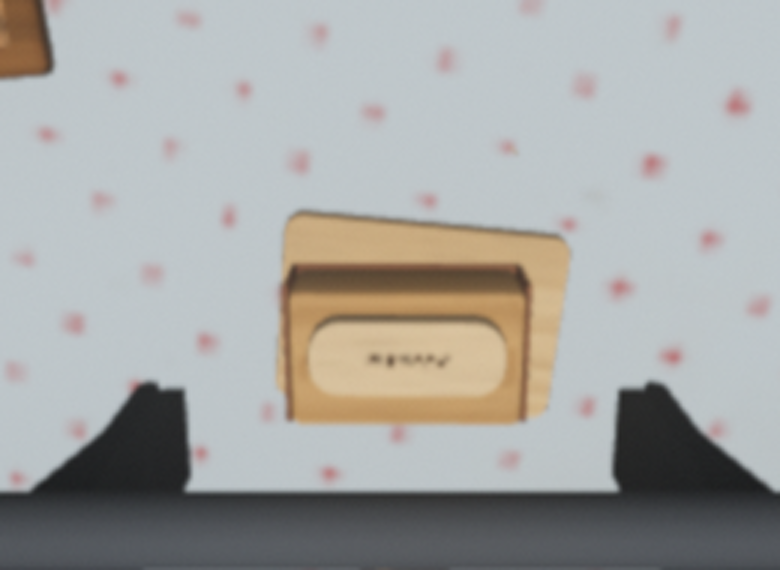

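Fob top face spans crop (308–507, 320–397) and is square with the picture. Block top corners are (290,291), (528,291), (524,422), (290,420), and tag corners are (288,210), (570,238), (548,415), (277,390).

```bash
python3 - <<'E'
from h import *
w=np.load("pics/w4.npy",allow_pickle=True).item(); s=arm.sense()
g=lambda L:[(150+(x+.5)/3-.5,110+(y+.5)/3-.5) for x,y in L]
f=fitrect(w,g([(308,320),(507,320),(507,397),(308,397)]),.044);print(f,"fob",tool(s,[*f[0],.0515]))
print(fitrect(w,g([(288,291),(528,291),(525,422),(289,421)]),.036),"block")
print(fitrect(w,g([(286,208),(573,238),(548,415),(277,390)]),.008),"tag (low edge partly hidden)")
E
```

```text
(array([0.5085, 0.152 ]), np.float64(99.9), [np.float64(0.0499), np.float64(0.0206)]) fob [-0.52252506  1.64058135 49.05126299]
(array([0.5112, 0.1525]), np.float64(99.8), [np.float64(0.062), np.float64(0.0362)]) block
(array([0.5081, 0.1563]), np.float64(94.0), [np.float64(0.0814), np.float64(0.055)]) tag (low edge partly hidden)
```

{"method": "apply_moves", "body": {"series": [[[-0.5,1.5,25],0],[[0,0,16],0],[[0,0,8],0],[[0,0,0],0],[[0,0,0],0]], "fingers": 75}}

```text
clock: 6.32
ee_pos: [0.5082, 0.1511, 0.0511]
eef_rot: [0.001, -0.086, 0.996, 0.0]
force: [-0.1, -0.7, 0.2]
gripper_width: 0.0751
```

{"method": "apply_moves", "body": {"series": [[[0,0,0],0],[[0,0,0],0],[[0,0,0],0],[[0,0,0],0],[[0,0,0],0],[[0,0,0],0]], "fingers": 40}}

```text
clock: 7.08
ee_pos: [0.5078, 0.151, 0.0507]
eef_rot: [0.0, -0.086, 0.996, 0.0]
force: [-0.5, -0.3, 1.7]
gripper_width: 0.0491
```

{"method": "apply_moves", "body": {"series": [[[0,0,-10],0],[[0,0,-40],0],[[0,0,-50],0],[[0,0,-50],0],[[0,0,0],0]]}}

```text
clock: 7.7
ee_pos: [0.5104, 0.1519, 0.2053]
eef_rot: [0.005, -0.086, 0.996, 0.001]
force: [0.7, 1.0, -0.6]
gripper_width: 0.0497
```

```bash
python3 - <<'E'
from h import *
L=lambda n:np.load(f"pics/{n}.npy",allow_pickle=True).item()
s=arm.sense();print(s["gripper_width"],s["ee_pos"])
def crop(n,x0,y0,x1,y1,S,pts):
    im=cv2.resize(cv2.imread(f"pics/{n}.png")[y0:y1,x0:x1],None,fx=S,fy=S,interpolation=2)
    for P in pts: cv2.polylines(im,[(((proj(L(n),P)-[x0,y0])+.5)*S).astype(int)],True,(255,0,0),1)
    return im
top=box(.5046,.327,150.3,(.034,.064,.01),0)[[1,3,7,5]]
rd=disc(.4414,-.1707,.064,.01,0)[48:]
A=crop("w1",250,128,330,183,4,[top]);B=crop("w2",0,105,200,235,4,[rd])
C=np.zeros((B.shape[0]+A.shape[0],800,3),np.uint8);C[:A.shape[0],:A.shape[1]]=A;C[A.shape[0]:]=B
A2=crop("w2",390,75,470,130,4,[top]);C[:A2.shape[0],400:400+A2.shape[1]]=A2
cv2.imwrite("pics/c5.png",C[:600] if 0 else C);print(C.shape,A.shape)
E
```

```text
0.0496524536147082 [0.51035003 0.1518602  0.20529217]
(740, 800, 3) (220, 320, 3)
```

View pics/c5.png

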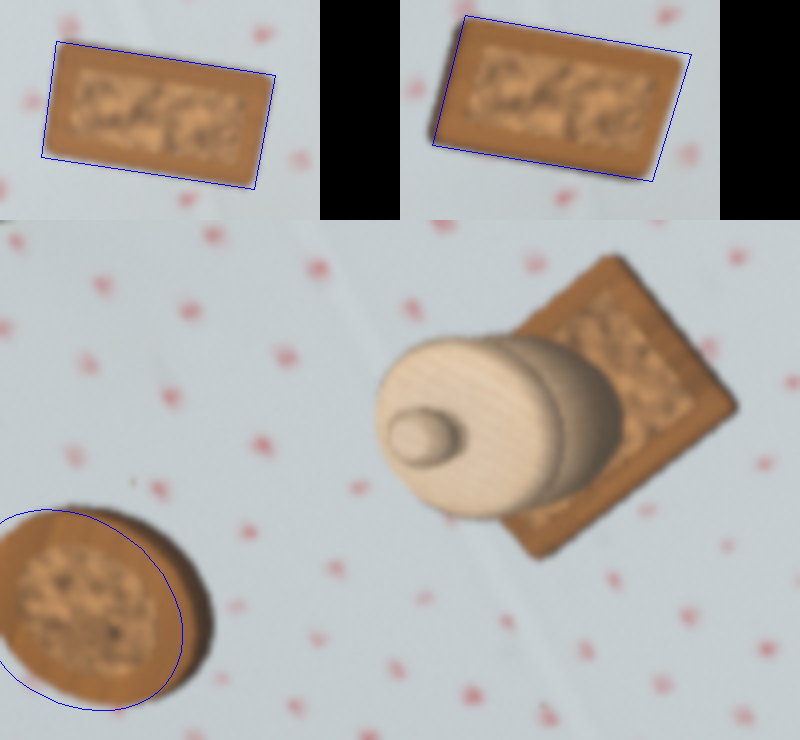

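The strip overlay is within about 1 px. Its top corners read w1 (60,43),(272,78),(252,187),(44,157) and w2 (466,20),(684,60),(650,181),(437,145). Three small-board corners are visible at (615,257), (735,405) and (540,553). The round board is partly cropped.

```bash
python3 - <<'E'
from h import *
L=lambda n:np.load(f"pics/{n}.npy",allow_pickle=True).item()
g=lambda P,x0,y0,ox,oy:[(x0+(x-ox)/4-.375,y0+(y-oy)/4-.375) for x,y in P]
print(fitrect(L("w1"),g([(60,43),(272,78),(252,187),(44,157)],250,128,0,0),.01))
print(fitrect(L("w2"),g([(466,20),(684,60),(650,181),(437,145)],390,75,400,0),.01))
P=[onz(L("w2"),u,.01)[:2] for u in g([(615,257),(735,405),(540,553)],0,105,0,220)]
e=P[1]-P[0];f=P[2]-P[1];print("small",((P[0]+P[2])/2).round(4),np.linalg.norm(e),np.degrees(np.arctan2(*e[::-1]))%180,np.linalg.norm(f),np.degrees(np.arctan2(*f[::-1]))%180)
b=arm.camera_params("scene");print("plates",[onz(b,u,0).round(3) for u in((112,300),(103,260))])
E
```

```text
(array([0.5048, 0.3271]), np.float64(60.2), [np.float64(0.0623), np.float64(0.0328)])
(array([0.5053, 0.3267]), np.float64(59.9), [np.float64(0.0622), np.float64(0.0324)])
small [0.4421 0.0022] 0.050689946353945484 14.962229608271887 0.07701774837540112 103.96193708344374
plates [array([ 0.671,  0.379, -0.   ]), array([0.793, 0.315, 0.   ])]
```

```bash
python3 - <<'E'
from h import *
L=lambda n:np.load(f"pics/{n}.npy",allow_pickle=True).item()
b=arm.camera_params("side")
for z in(0,.05,.1,.15):
    print(z,"w1",[onz(L("w1"),u,z)[:2].round(3) for u in((383,240),(385,205),(410,170),(465,152),(540,155))],"side",[onz(b,u,z)[:2].round(3) for u in((230,140),(250,151))])
print(proj(L("w1"),[[.585,.39,.08],[.52,.428,.08],[.585,.39,.2],[.52,.428,.2]]).round(0))
E
```

```text
0 w1 [array([0.651, 0.404]), array([0.606, 0.419]), array([0.574, 0.459]), array([0.577, 0.526]), array([0.613, 0.61 ])] side [array([0.586, 0.561]), array([0.623, 0.45 ])]
0.05 w1 [array([0.625, 0.394]), array([0.586, 0.407]), array([0.559, 0.442]), array([0.561, 0.499]), array([0.592, 0.571])] side [array([0.557, 0.453]), array([0.591, 0.35 ])]
0.1 w1 [array([0.599, 0.384]), array([0.566, 0.395]), array([0.543, 0.424]), array([0.545, 0.472]), array([0.571, 0.532])] side [array([0.528, 0.345]), array([0.559, 0.25 ])]
0.15 w1 [array([0.572, 0.374]), array([0.546, 0.383]), array([0.528, 0.406]), array([0.529, 0.445]), array([0.55 , 0.493])] side [array([0.498, 0.237]), array([0.527, 0.15 ])]
[[378. 218.]
 [399. 141.]
 [442. 283.]
 [487. 156.]]
```

{"method": "apply_moves", "body": {"series": [[[0,0,0],10],[[0,0,0],10],[[0,0,0],10],[[0,0,0],10],[[18,30,0],0],[[18,30,0],0],[[18,30,0],0],[[19,30,0],0],[[19,31,0],0],[[0,0,0],0]]}}

```text
clock: 8.95
ee_pos: [0.5021, 0.3311, 0.1993]
eef_rot: [-0.001, 0.257, 0.966, -0.0]
force: [-0.4, -0.8, 0.2]
gripper_width: 0.0495
```

{"method": "apply_moves", "body": {"series": [[[0,0,40],0],[[0,0,40],0],[[0,0,40],0],[[0,0,20],0],[[0,0,0],0],[[0,0,0],0]]}}

```text
clock: 9.7
ee_pos: [0.5046, 0.3273, 0.0612]
eef_rot: [0.0, 0.26, 0.966, 0.0]
force: [-0.1, 0.2, -0.4]
gripper_width: 0.0496
```

```bash
python3 look.py w5; python3 -c "
from h import *
s=arm.sense();print(tool(s,[.504,.3275,.0250]),s['gripper_width'])"
```

```text
[0.5046 0.3273 0.0612] [149.8  59.8] [-0.65  0.55  0.01  1.87 -0.01  0.73  0.4 ] [-0.1  0.2 -0.4] 9.7
[ 0.61175368 -0.60709869 36.65709343] 0.04995093962802999
```

{"method": "apply_moves", "body": {"series": [[[0.5,-0.5,20],0],[[0,0,12],0],[[0,0,4],0],[[0,0,0.5],0],[[0,0,0],0],[[0,0,0],0]]}}

```text
clock: 10.5
ee_pos: [0.5036, 0.3277, 0.0247]
eef_rot: [0.0, 0.26, 0.966, 0.0]
force: [-1.3, 0.2, 4.7]
gripper_width: 0.0492
```

{"method": "apply_moves", "body": {"series": [[[0,0,0],0],[[0,0,0],0],[[0,0,0],0],[[0,0,-20],0],[[0,0,-40],0],[[0,0,-40],0],[[-12,-15,-30],0],[[0,0,0],0],[[0,0,0],0]], "fingers": 87}}

```text
clock: 11.62
ee_pos: [0.5055, 0.3085, 0.1539]
eef_rot: [-0.0, 0.26, 0.966, -0.0]
force: [0.7, 0.2, -1.4]
gripper_width: 0.087
```

```bash
python3 look.py w6
```

```text
[0.5055 0.3085 0.1539] [149.9  59.9] [-0.63  0.42  0.02  1.82 -0.01  0.9   0.43] [ 0.7  0.2 -1.4] 11.625
```

{"method": "apply_moves", "body": {"series": [[[0,0,-16],-10],[[0,0,-15],-10],[[0,0,-15],-10],[[1,-51,0],0],[[1,-51,0],0],[[1,-51,0],0],[[1,-51,0],0],[[1,-52,0],0],[[0,-52,0],0],[[0,0,0],0]]}}

```text
clock: 12.92
ee_pos: [0.4995, -0.0036, 0.1989]
eef_rot: [-0.001, 0.005, 1.0, -0.001]
force: [0.3, 0.4, -0.6]
gripper_width: 0.0871
```

{"method": "apply_moves", "body": {"series": [[[0,0,0],0],[[0,0,0],0]]}}

```text
clock: 13.18
ee_pos: [0.5003, 0.0025, 0.1995]
eef_rot: [-0.001, -0.0, 1.0, 0.0]
force: [-0.1, 0.4, 0.8]
gripper_width: 0.0876
```

```bash
python3 look.py w7
```

```text
[0.5003 0.0025 0.1995] [-179.9   90.1] [-0.11  0.22  0.03  1.98 -0.01  0.93  1.49] [-0.1  0.4  0.8] 13.175
```

{"method": "apply_moves", "body": {"series": [[[0,-42,0],0],[[0,-42,0],0],[[0,-43,0],0],[[0,-43,0],0],[[0,0,0],0],[[0,0,0],0],[[0,0,0],0]]}}

```text
clock: 14.1
ee_pos: [0.5004, -0.1674, 0.1999]
eef_rot: [-0.0, -0.0, 1.0, 0.0]
force: [0.0, 0.0, -0.9]
gripper_width: 0.0868
```

```bash
python3 look.py w8; python3 - <<'E'
import cv2,numpy as np
r=lambda n,x0,y0:cv2.resize(cv2.imread(f'pics/{n}.png')[y0:y0+100,x0:x0+130],None,fx=3,fy=3,interpolation=2)
from h import *
L=lambda n:np.load(f"pics/{n}.npy",allow_pickle=True).item()
o=[]
for n,P in (("w6",(.505,.327,.018)),("w7",(.44,.002,.04)),("w8",(.441,-.171,.01))):
    u=proj(L(n),P)[0];x0,y0=(u-[65,50]).astype(int);x0=np.clip(x0,0,430);y0=max(y0,0);print(n,x0,y0);o.append(r(n,x0,y0))
o.append(o[0]*0)
cv2.imwrite("pics/c7.png",np.vstack([np.hstack(o[:2]),np.hstack(o[2:])]))
E
```

```text
[ 0.5004 -0.1674  0.1999] [-179.9   90.1] [ 0.14  0.27  0.13  1.93 -0.04  0.95  1.86] [ 0.   0.  -0.9] 14.1
w6 233 141
w7 217 88
w8 215 87
```

View pics/c7.png

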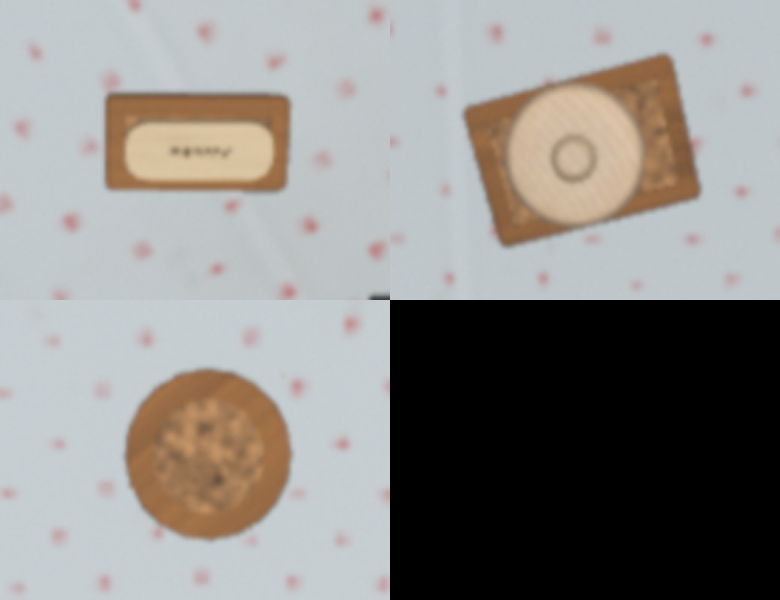

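Fob top spans (125–273, 122–182) on the strip board's (106–289, 97–190). Jar knob centre is (574,158) with the lid circle centred (575,155). Small-board corners are (465,107), (670,55), (700,195), (506,245). The round board is centred (208.5,455).

```bash
python3 - <<'E'
from h import *
L=lambda n:np.load(f"pics/{n}.npy",allow_pickle=True).item()
g=lambda P,x0,y0,ox,oy:[(x0+(x-ox+.5)/3-.5,y0+(y-oy+.5)/3-.5) for x,y in P]
print("fob",fitrect(L("w6"),g([(125,122),(273,122),(274,182),(125,182)],233,141,0,0),.018))
print("strip",fitrect(L("w6"),g([(106,98),(289,98),(287,190),(107,189)],233,141,0,0),.01))
w=L("w7");u=g([(574,158),(575,155)],217,88,390,0);print("jar knob",onz(w,u[0],.083),onz(w,u[1],.058))
print("small",fitrect(w,g([(463,105),(670,53),(701,197),(505,247)],217,88,390,0),.01))
print("round",onz(L("w8"),g([(208.5,455)],215,87,0,300)[0],.01), L("w7")["eye"])
E
```

```text
fob (array([0.5053, 0.3274]), np.float64(59.9), [np.float64(0.0498), np.float64(0.0206)])
strip (array([0.5044, 0.3275]), np.float64(59.7), [np.float64(0.0624), np.float64(0.0322)])
jar knob [ 0.43939919 -0.0023536   0.083     ] [ 0.43995097 -0.00246528  0.058     ]
small (array([4.417e-01, 3.000e-04]), np.float64(103.9), [np.float64(0.0785), np.float64(0.0544)])
round [ 0.44185245 -0.16649646  0.01      ] [0.42347723 0.00230884 0.34775304]
```

{"method": "apply_moves", "body": {"series": [[[12,33,0],0],[[12,33,0],0],[[12,33,0],0],[[12,33,0],0],[[12,33,0],0],[[0,0,40],0],[[0,0,40],0],[[0,0,15],0],[[0,0,0],0],[[0,0,0],0]]}}

```text
clock: 15.4
ee_pos: [0.4411, -0.0038, 0.1058]
eef_rot: [0.001, 0.001, 1.0, 0.0]
force: [0.3, -0.4, 0.8]
gripper_width: 0.087
```

{"method": "apply_moves", "body": {"series": [[[1,1,25],0],[[0,0,25],0],[[0,0,15],0],[[0,0,6],0],[[0,0,0],0],[[0,0,0],0]]}}

```text
clock: 16.15
ee_pos: [0.4401, -0.0032, 0.0348]
eef_rot: [0.001, 0.001, 1.0, 0.0]
force: [-0.2, 0.6, 0.3]
gripper_width: 0.0873
```

{"method": "apply_moves", "body": {"series": [[[0,0,0],0],[[0,0,0],0],[[0,0,0],0],[[0,0,0],0],[[0,0,0],0],[[0,0,0],0],[[0,0,0],0]], "fingers": 35}}

```text
clock: 17.02
ee_pos: [0.4395, -0.0032, 0.034]
eef_rot: [-0.0, 0.001, 1.0, 0.0]
force: [-0.3, 0.2, 0.4]
gripper_width: 0.0437
```

{"method": "apply_moves", "body": {"series": [[[0,0,-10],0],[[0,0,-20],0],[[0,0,-20],0],[[-2,-20,0],0],[[0,-35,0],0],[[0,-40,0],0],[[0,-40,0],0],[[0,-28,0],0],[[0,0,0],0],[[0,0,0],0]]}}

```text
clock: 18.27
ee_pos: [0.441, -0.1654, 0.0842]
eef_rot: [-0.0, 0.001, 1.0, 0.0]
force: [0.0, 0.7, 0.3]
gripper_width: 0.0439
```

```bash
python3 look.py w9;  python3 -c "
from h import *
s=arm.sense();print(tool(s,[.4419,-.1667,.0345]),s['gripper_width'])"
```

```text
[ 0.441  -0.1654  0.0842] [179.9  89.9] [ 0.22  0.35  0.06  2.15 -0.04  0.64  1.87] [0.  0.7 0.3] 18.275
[-0.8146264  -1.67207917 49.64178632] 0.04386827011350392
```

{"method": "apply_moves", "body": {"series": [[[-0.5,-1,20],0],[[0,0,18],0],[[0,0,8],0],[[0,0,3],0],[[0,0,0.5],0],[[0,0,0],0],[[0,0,0],0]]}}

```text
clock: 19.2
ee_pos: [0.4419, -0.1674, 0.0349]
eef_rot: [0.0, 0.001, 1.0, -0.0]
force: [0.2, 1.1, -0.7]
gripper_width: 0.0442
```

{"method": "apply_moves", "body": {"series": [[[0,0,0],0],[[0,0,0],0],[[0,0,0],0],[[0,0,0],0],[[0,0,-30],0],[[0,0,-45],0],[[-20,0,-45],0],[[-40,0,-45],0],[[0,0,0],0],[[0,0,0],0]], "fingers": 87}}

```text
clock: 20.45
ee_pos: [0.5003, -0.1672, 0.1986]
eef_rot: [-0.001, 0.001, 1.0, 0.0]
force: [0.1, -0.1, -0.7]
gripper_width: 0.0872
```

```bash
python3 look.py w10
```

```text
[ 0.5003 -0.1672  0.1986] [179.9  89.9] [ 0.18  0.27  0.07  1.93 -0.02  0.95  1.83] [ 0.1 -0.1 -0.7] 20.45
```

{"method": "apply_moves", "body": {"series": [[[0,34,0],0],[[0,34,0],0],[[0,34,0],0],[[0,34,0],0],[[0,34,0],0],[[0,0,0],0],[[0,0,0],0],[[0,0,0],0]]}}

```text
clock: 21.5
ee_pos: [0.5014, 0.0011, 0.199]
eef_rot: [-0.001, 0.002, 1.0, -0.0]
force: [0.1, -0.5, 0.2]
gripper_width: 0.087
```

```bash
python3 look.py w11
```

```text
[0.5014 0.0011 0.199 ] [179.7  89.7] [-0.07  0.23 -0.02  1.98  0.01  0.93  1.47] [ 0.1 -0.5  0.2] 21.5
```

{"method": "apply_moves", "body": {"series": [[[-1,37,0],0],[[-1,37,0],0],[[-1,37,0],0],[[-1,37,0],0],[[0,0,0],-10],[[0,0,40],0],[[0,0,40],0],[[0,0,20],0],[[0,0,0],0],[[0,0,0],0]]}}

```text
clock: 22.8
ee_pos: [0.5071, 0.1504, 0.1004]
eef_rot: [0.001, -0.086, 0.996, 0.0]
force: [-0.5, -0.6, 0.6]
gripper_width: 0.0871
```

```bash
python3 look.py w12; python3 - <<'E'
from h import *
L=lambda n:np.load(f"pics/{n}.npy",allow_pickle=True).item()
s=arm.sense();print(tool(s,[.5051,.1512,.027]))
o=[]
for n,P,h in (("w12",(.512,.152,.03),(130,90)),("w11",(.442,.001,.01),(65,50)),("w10",(.442,-.167,.02),(65,50))):
    u=proj(L(n),P)[0];x0,y0=(u-[65,50]).astype(int);print(n,x0,y0)
    o.append(cv2.resize(cv2.imread(f'pics/{n}.png')[y0:y0+100,x0:x0+130],None,fx=3,fy=3,interpolation=2))
o.append(o[0]*0);cv2.imwrite("pics/c12.png",np.vstack([np.hstack(o[:2]),np.hstack(o[2:])]))
E
```

```text
[0.5071 0.1504 0.1004] [-170.2   99.8] [-0.27  0.4  -0.12  2.01  0.07  0.74  1.31] [-0.5 -0.6  0.6] 22.8
[ 2.17371538  0.98314426 73.64013458]
w12 219 177
w11 218 87
w10 218 89
```

View pics/c12.png

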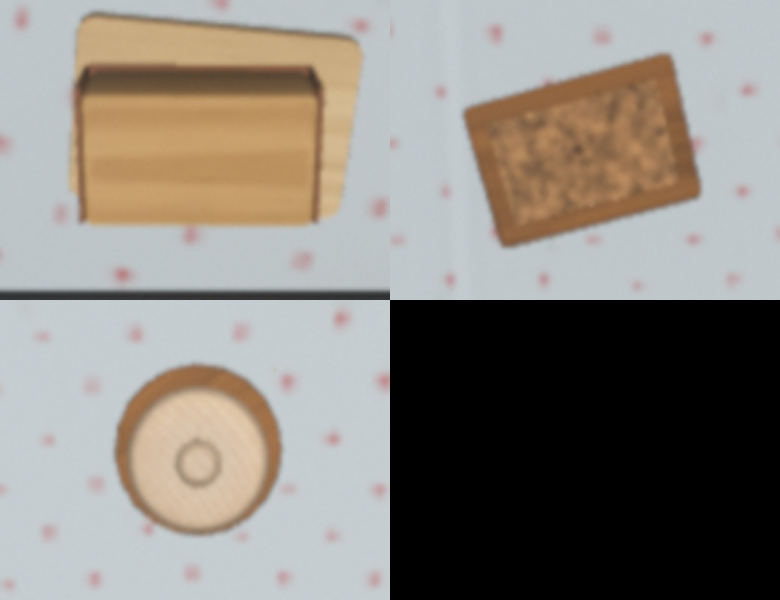

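Block top corners are (80,93), (321,93), (318,224), (83,223), unmoved. The bare small board has corners (464,107), (670,54), (700,194), (506,246). The jar knob is at (198,463) over a round board centred near (198,450).

```bash
python3 - <<'E'
from h import *
L=lambda n:np.load(f"pics/{n}.npy",allow_pickle=True).item()
g=lambda P,x0,y0,ox,oy:[(x0+(x-ox+.5)/3-.5,y0+(y-oy+.5)/3-.5) for x,y in P]
print("block",fitrect(L("w12"),g([(79,92),(322,92),(319,225),(82,224)],219,177,0,0),.036))
print("tag",fitrect(L("w12"),g([(80,10),(364,38),(339,218),(69,192)],219,177,0,0),.008))
print("small",fitrect(L("w11"),g([(463,105),(671,52),(701,195),(505,247)],218,87,390,0),.01))
w=L("w10");print("jar",onz(w,g([(198,463)],218,89,0,300)[0],.083),"round",onz(w,g([(198,450)],218,89,0,300)[0],.01))
E
```

```text
block (array([0.5113, 0.1527]), np.float64(99.7), [np.float64(0.0626), np.float64(0.0369)])
tag (array([0.5083, 0.1561]), np.float64(94.0), [np.float64(0.081), np.float64(0.0556)])
small (array([4.413e-01, 3.000e-04]), np.float64(104.0), [np.float64(0.0786), np.float64(0.054)])
jar [ 0.44153819 -0.16682111  0.083     ] round [ 0.44167495 -0.16672633  0.01      ]
```

{"method": "apply_moves", "body": {"series": [[[2,1,25],0],[[0,0,25],0],[[0,0,15],0],[[0,0,8],0],[[0,0,0],0],[[0,0,0],0]]}}

```text
clock: 23.6
ee_pos: [0.5048, 0.1514, 0.0272]
eef_rot: [0.001, -0.086, 0.996, 0.0]
force: [0.5, -0.1, -0.9]
gripper_width: 0.087
```

{"method": "apply_moves", "body": {"series": [[[0,0,0],0],[[0,0,0],0],[[0,0,0],0],[[0,0,0],0],[[0,0,0],0],[[0,0,0],0]], "fingers": 50}}

```text
clock: 24.35
ee_pos: [0.5042, 0.1513, 0.0267]
eef_rot: [0.0, -0.086, 0.996, 0.0]
force: [-0.6, -0.4, 3.1]
gripper_width: 0.0645
```

{"method": "apply_moves", "body": {"series": [[[0,0,-5],0],[[0,0,-20],0],[[0,0,-40],0],[[0,0,-40],0],[[0,0,0],0],[[0,0,0],0],[[0,0,0],0]]}}

```text
clock: 25.22
ee_pos: [0.5032, 0.1508, 0.1302]
eef_rot: [-0.001, -0.086, 0.996, -0.0]
force: [0.2, 0.1, -0.5]
gripper_width: 0.0647
```

```bash
python3 look.py w13
```

```text
[0.5032 0.1508 0.1302] [-170.1   99.9] [-0.26  0.36 -0.13  1.99  0.06  0.8   1.31] [ 0.2  0.1 -0.5] 25.225
```

{"method": "apply_moves", "body": {"series": [[[0,0,0],-4.2],[[20,-26,0],0],[[21,-26,0],0],[[21,-26,0],0],[[21,-26,0],0],[[21,-27,0],0],[[0,0,40],0],[[0,0,30],0],[[0,0,0],0],[[0,0,0],0]]}}

```text
clock: 26.52
ee_pos: [0.4355, -0.001, 0.0619]
eef_rot: [0.0, -0.123, 0.992, 0.0]
force: [0.5, -0.3, -0.9]
gripper_width: 0.0649
```

```bash
python3 look.py w14;  python3 -c "
from h import *
s=arm.sense();print(tool(s,[.4345,-.0015,.0295]),s['gripper_width'])"
```

```text
[ 0.4355 -0.001   0.0619] [-165.9  104.1] [-0.02  0.35 -0.09  2.24  0.06  0.56  1.66] [ 0.5 -0.3 -0.9] 26.525
[ 1.56602084 -0.183044   32.79419724] 0.06488481861969105
```

{"method": "apply_moves", "body": {"series": [[[1,0,18],0],[[0,0,10],0],[[0,0,4],0],[[0,0,1],0],[[0,0,0],0],[[0,0,0],0]]}}

```text
clock: 27.32
ee_pos: [0.4344, -0.0014, 0.0288]
eef_rot: [0.0, -0.122, 0.992, 0.0]
force: [1.3, 0.4, 0.0]
gripper_width: 0.0648
```

{"method": "apply_moves", "body": {"series": [[[0,0,0],0],[[0,0,0],0],[[0,0,0],0],[[0,0,-20],0],[[0,0,-50],0],[[-20,0,-50],0],[[-40,0,-50],0],[[0,0,0],0],[[0,0,0],0],[[0,0,0],0]], "fingers": 87}}

```text
clock: 28.58
ee_pos: [0.4896, 0.0126, 0.1957]
eef_rot: [-0.002, -0.122, 0.992, 0.0]
force: [-0.0, 0.6, 0.1]
gripper_width: 0.087
```

```bash
python3 look.py w15
```

```text
[0.4896 0.0126 0.1957] [-165.9  104.1] [-0.02  0.22 -0.11  2.    0.03  0.93  1.67] [-0.   0.6  0.1] 28.575
```

{"method": "apply_moves", "body": {"series": [[[0,0,0],7],[[0,0,0],7],[[-11,-51,0],0],[[-11,-51,0],0],[[-11,-51,0],0],[[-11,-51,0],0],[[-12,-51,0],0],[[-12,-51,0],0],[[-12,-51,0],0],[[0,0,0],0]]}}

```text
clock: 29.88
ee_pos: [0.5698, -0.3493, 0.1955]
eef_rot: [-0.001, 0.003, 1.0, -0.001]
force: [-1.3, 0.7, -0.1]
gripper_width: 0.0872
```

{"method": "apply_moves", "body": {"series": [[[0,0,0],0],[[0,0,0],0]]}}

```text
clock: 30.12
ee_pos: [0.5719, -0.3418, 0.1969]
eef_rot: [-0.0, -0.002, 1.0, 0.001]
force: [0.1, 0.2, 0.3]
gripper_width: 0.0868
```

```bash
python3 look.py w16; python3 - <<'E'
from h import *
L=lambda n:np.load(f"pics/{n}.npy",allow_pickle=True).item()
o=[]
for n,P in (("w16",(.511,-.344,.01)),("w15",(.442,.001,.03))):
    u=proj(L(n),P)[0];x0,y0=(u-[65,65]).astype(int);y0=max(y0,0);print(n,x0,y0)
    o.append(cv2.resize(cv2.imread(f'pics/{n}.png')[y0:y0+130,x0:x0+130],None,fx=3,fy=3,interpolation=2))
cv2.imwrite("pics/c16.png",np.hstack(o))
E
```

```text
[ 0.5719 -0.3418  0.1969] [-179.8   90.2] [ 0.42  0.49  0.09  1.6  -0.05  1.06  2.09] [0.1 0.2 0.3] 30.125
w16 216 71
w15 218 84
```

View pics/c16.png

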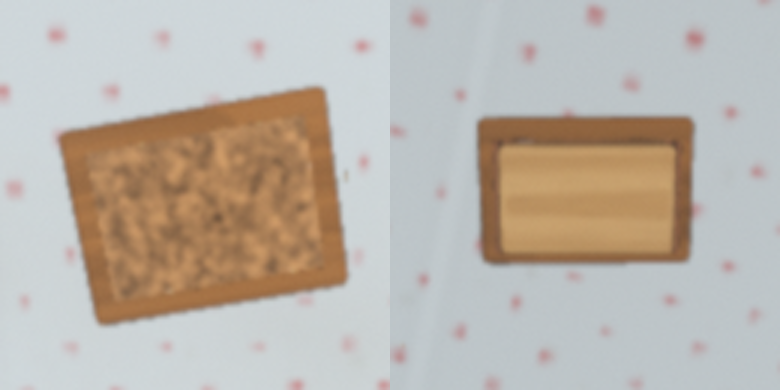

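Large-board corners are (60,133), (324,87), (348,282), (99,325). The block top is (499,146)–(676,146)–(673,253)–(501,253) on the board (478,118)–(693,118)–(689,263)–(484,262).

```bash
python3 - <<'E'
from h import *
L=lambda n:np.load(f"pics/{n}.npy",allow_pickle=True).item()
g=lambda P,x0,y0,ox,oy:[(x0+(x-ox+.5)/3-.5,y0+(y-oy+.5)/3-.5) for x,y in P]
print("large",fitrect(L("w16"),g([(58,132),(325,85),(349,284),(98,327)],216,71,0,0),.01))
print("block",fitrect(L("w15"),g([(498,145),(677,145),(674,254),(500,254)],218,84,390,0),.038))
print("small",fitrect(L("w15"),g([(477,118),(694,118),(690,264),(483,263)],218,84,390,0),.01))
E
```

```text
large (array([ 0.5157, -0.3403]), np.float64(99.8), [np.float64(0.0987), np.float64(0.0733)])
block (array([0.4425, 0.0006]), np.float64(104.1), [np.float64(0.0612), np.float64(0.0372)])
small (array([4.422e-01, 1.000e-04]), np.float64(103.9), [np.float64(0.08), np.float64(0.054)])
```

{"method": "apply_moves", "body": {"series": [[[0,0,0],-3.9],[[4,56,0],0],[[4,56,0],0],[[4,56,0],0],[[4,56,0],0],[[4,56,0],0],[[4,56,0],0],[[4,55,0],0],[[3,55,0],0],[[3,55,0],0]]}}

```text
clock: 31.42
ee_pos: [0.5022, 0.156, 0.1979]
eef_rot: [0.001, -0.036, 0.999, 0.0]
force: [1.4, -0.4, -0.2]
gripper_width: 0.0871
```

{"method": "apply_moves", "body": {"series": [[[0,0,30],0],[[0,0,40],0],[[0,0,37],0],[[0,0,0],0],[[0,0,0],0],[[0,0,0],0]]}}

```text
clock: 32.17
ee_pos: [0.5044, 0.1541, 0.0922]
eef_rot: [0.002, -0.035, 0.999, 0.001]
force: [0.7, 0.5, -0.3]
gripper_width: 0.0873
```

```bash
python3 look.py w17; python3 - <<'E'
from h import *
im=cv2.imread("pics/w17.png");cv2.imwrite("pics/c17.png",cv2.resize(im[140:300,160:420],None,fx=3,fy=3,interpolation=2))
E
```

```text
[0.5044 0.1541 0.0922] [-176.   94.] [-0.28  0.41 -0.12  2.02  0.07  0.71  1.19] [ 0.7  0.5 -0.3] 32.175
```

View pics/c17.png

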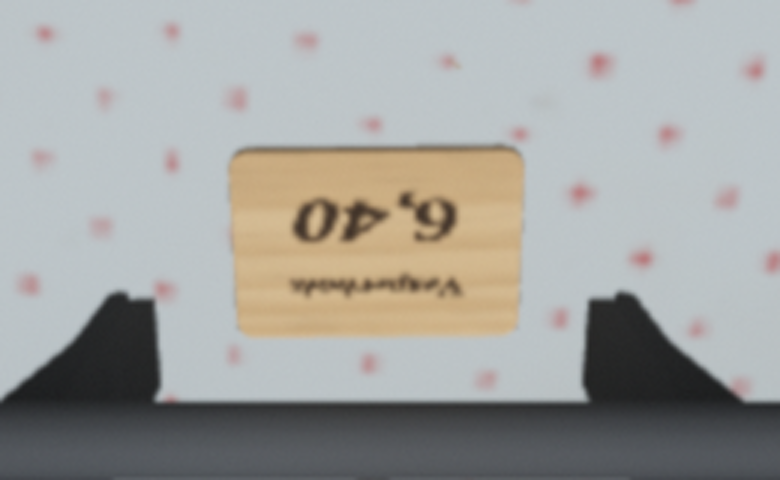

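The tag is clear and square to the picture, with corners (229,149), (524,147), (519,334), (237,336).

```bash
python3 - <<'E'
from h import *
w=np.load("pics/w17.npy",allow_pickle=True).item();s=arm.sense()
f=fitrect(w,[(160+(x+.5)/3-.5,140+(y+.5)/3-.5) for x,y in [(229,148),(524,147),(519,335),(237,337)]],.008)
print(f,tool(s,[*f[0],.0165]))
E
```

```text
(array([0.5087, 0.1561]), np.float64(94.3), [np.float64(0.0815), np.float64(0.0564)]) [-4.37903738  1.77774091 75.48207131]
```

{"method": "apply_moves", "body": {"series": [[[1,1.5,25],0],[[0,0,25],0],[[0,0,0],0],[[0,0,0],0]]}}

```text
clock: 32.72
ee_pos: [0.503, 0.1552, 0.0415]
eef_rot: [0.001, -0.035, 0.999, 0.0]
force: [-0.2, 0.4, -0.0]
gripper_width: 0.087
```

```bash
python3 - <<'E'
from h import *
for i in range(6):
    s=arm.sense();print(tool(s,[.5087,.1561,.0165]).round(2),yaw(s["eef_rot"])[1].round(2));arm.get_image("wrist")
E
```

```text
[-5.71  0.48 24.99] 93.96
[-5.55  0.4  25.16] 93.96
[-5.56  0.45 25.14] 93.96
[-5.71  0.47 25.03] 93.97
[-5.86  0.5  24.89] 93.96
[-6.04  0.56 24.68] 93.96
```

{"method": "apply_moves", "body": {"series": [[[0,0.5,10],0],[[0,0,8],0],[[0,0,4],0],[[0,0,2.5],0],[[0,0,0],0],[[0,0,0],0]]}}

```text
clock: 33.78
ee_pos: [0.5023, 0.1555, 0.016]
eef_rot: [0.0, -0.035, 0.999, 0.0]
force: [-0.2, 0.3, -0.1]
gripper_width: 0.0871
```

{"method": "apply_moves", "body": {"series": [[[0,0,0],0],[[0,0,0],0],[[0,0,0],0],[[0,0,0],0]], "fingers": 70}}

```text
clock: 34.28
ee_pos: [0.5023, 0.1555, 0.016]
eef_rot: [0.0, -0.035, 0.999, 0.0]
force: [-1.3, 0.1, 2.6]
gripper_width: 0.0812
```

{"method": "apply_moves", "body": {"series": [[[0,0,-5],0],[[0,0,-20],0],[[0,0,-50],0],[[0,0,-50],0],[[0,0,0],-5.7],[[0,0,0],0]]}}

```text
clock: 35.02
ee_pos: [0.502, 0.1553, 0.1414]
eef_rot: [0.0, -0.084, 0.996, 0.0]
force: [-0.2, 0.1, -1.4]
gripper_width: 0.0813
```

{"method": "apply_moves", "body": {"series": [[[4,-25,0],0],[[8,-50,0],0],[[9,-58,0],0],[[9,-60,0],0],[[9,-60,0],0],[[10,-60,0],0],[[9,-60,0],0],[[9,-58,0],0],[[6,-40,0],0],[[3,-20,0],0]]}}

```text
clock: 36.28
ee_pos: [0.5084, -0.3437, 0.1396]
eef_rot: [-0.001, -0.082, 0.997, 0.0]
force: [-0.7, -0.3, 0.1]
gripper_width: 0.0812
```

{"method": "apply_moves", "body": {"series": [[[0,0,30],0],[[0,0,30],0],[[0,0,20],0],[[0,0,0],0],[[0,0,0],0],[[0,0,0],0]]}}

```text
clock: 37.02
ee_pos: [0.5105, -0.3414, 0.0619]
eef_rot: [0.001, -0.084, 0.996, -0.0]
force: [-0.6, -0.2, -0.4]
gripper_width: 0.0814
```

```bash
python3 - <<'E'
from h import *
for i in range(4):
    s=arm.sense();print(tool(s,[.5094,-.3414,.026]).round(2),yaw(s["eef_rot"])[1].round(2),s["gripper_width"]);arm.get_image("wrist")
E
```

```text
[ 1.12  0.2  35.93] 99.68 0.08139640977102602
[ 0.96  0.27 35.87] 99.67 0.08131696499019787
[ 0.81  0.26 35.75] 99.67 0.08116728342269483
[ 0.65  0.26 35.59] 99.66 0.08166125876906093
```

{"method": "apply_moves", "body": {"series": [[[0.7,0.2,18],0],[[0,0,12],0],[[0,0,5],0],[[0,0,1],0],[[0,0,0],0],[[0,0,0],0]]}}

```text
clock: 37.98
ee_pos: [0.5077, -0.3405, 0.0259]
eef_rot: [-0.002, -0.084, 0.996, 0.001]
force: [-5.2, 2.8, 14.4]
gripper_width: 0.0812
```

{"method": "apply_moves", "body": {"series": [[[0,0,0],0],[[0,0,0],0],[[0,0,0],0],[[0,0,-20],0],[[0,0,-50],0],[[-20,0,-50],0],[[-40,0,-50],0],[[0,0,0],0],[[0,0,0],0],[[0,0,0],0]], "fingers": 87}}

```text
clock: 39.22
ee_pos: [0.5653, -0.3316, 0.1922]
eef_rot: [-0.002, -0.084, 0.996, 0.001]
force: [0.1, -0.3, -0.8]
gripper_width: 0.0868
```

```bash
python3 look.py w18; python3 - <<'E'
from h import *
a=arm.get_image("side")[:,:,::-1];im=cv2.imread("pics/w18.png")
w=np.load("pics/w18.npy",allow_pickle=True).item();u=proj(w,(.5157,-.3403,.01))[0];x0,y0=(u-[65,65]).astype(int);y0=max(y0,0);print(x0,y0)
cv2.imwrite("pics/c18.png",np.hstack([cv2.resize(im[y0:y0+130,x0:x0+130],(390,390),interpolation=2),cv2.resize(a[150:345,210:415],(410,390),interpolation=2)]))
E
```

```text
[ 0.5653 -0.3316  0.1922] [-170.4   99.6] [ 0.45  0.47  0.02  1.63 -0.01  1.04  2.21] [ 0.1 -0.3 -0.8] 39.225
218 81
```

View pics/c18.png

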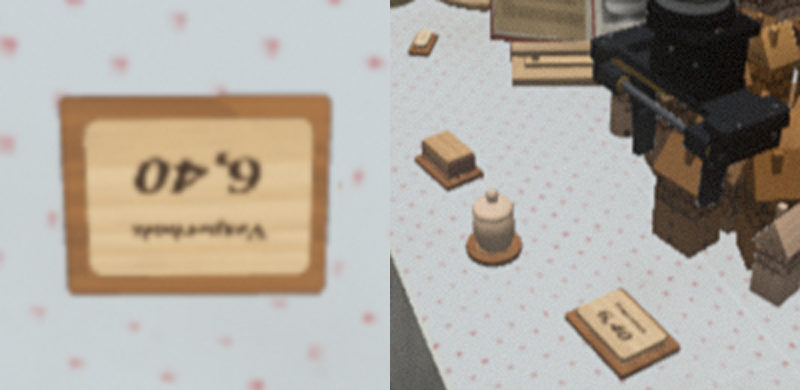

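Everything is on its board. Tag corners are (84,118), (312,119), (306,275), (90,274) and board corners (58,97), (331,97), (326,293), (69,293).

```bash
python3 - <<'E'
from h import *
w=np.load("pics/w18.npy",allow_pickle=True).item();g=lambda P:[(218+(x+.5)/3-.5,81+(y+.5)/3-.5) for x,y in P]
print(fitrect(w,g([(83,117),(312,118),(307,276),(90,275)]),.018),fitrect(w,g([(58,96),(331,96),(326,294),(69,294)]),.01))
E
```

```text
(array([ 0.5151, -0.3398]), np.float64(99.4), [np.float64(0.0811), np.float64(0.0565)]) (array([ 0.5157, -0.3404]), np.float64(99.6), [np.float64(0.0988), np.float64(0.0725)])
```

All within about 1 mm; the robot is clear, so I'm handing in.

{"method": "apply_moves", "body": {"series": [[[0,0,-40],0],[[0,0,0],0],[[0,0,0],0]]}}

```text
clock: 39.7
ee_pos: [0.5664, -0.3313, 0.2327]
eef_rot: [-0.001, -0.084, 0.996, 0.0]
force: [-0.0, -0.8, 0.1]
gripper_width: 0.0872
```

```bash
python3 -c "
from plant import arm
print(arm.sense()['clock'],arm.close_job())"
```

```text
the job is handed in; nothing more can be done
39.7 None
```

The job is done and handed in at 39.7 s. The order was the fob onto the strip board, the jar upright onto the round board, the sanding block onto the smaller board, then the price block onto the large board.

**Grip:** I gripped the three pile items lengthwise instead of across their widths. The easel book overhangs the pile at about z 0.08–0.11 m, and the wide gripper body would have hit it.

**Placing:** in the wrist pictures taken after each release, each thing measured within about 1 mm of its board's centre. The three flat items were square to about 0.2°.

**Forces and checks:** the highest tool force reported after any move was about 15 N, when the price block was pressed onto its board. The last side picture shows all four things on their boards and the house standing. The tower is only partly in view there, behind the gripper. I did not re-measure either bystander, but no planned path went near them.

**Disagreements:** an early mask fit of the round board was about 4 mm off because the board was cut by the picture's edge. I dropped it for a centred view, which agreed with the later one.

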